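Try a twist-off cap on the neck gauge and sort it

ROBOT

A 7-joint arm with a two-finger parallel gripper is mounted at the origin on the work surface. World frame = base frame: x ahead of the robot, y to its left, z up, the work surface at z = 0. Lengths are in m, angles in rad, forces in N, time in s.
With the tool pointing down it reaches from about 0.425 to 0.875 m from the base axis. Payload 4.7 kg.
Tool frame: the origin (TCP) lies midway between the tips of the shut fingers; the grasp point (between the pads) lies 19 mm behind it; z points along the fingers, y is the direction in which the jaws open and shut (so a half turn about z gives the same grasp; the last joint's range is limited). The gripper opens to 85 mm and grips with 20 to 120 N. Pads are 22 mm wide; open, the fingers measure 114 mm over their backs; the gripper's body (76 mm by 85 mm) begins 54 mm behind the grasp point. The pads swing forward as they close: fully open they stand 13 mm farther back than shut.
Start: joints at [-1.17, 0.321, -0.07, 1.45, 0.023, 1.371, -0.057], TCP at [0.245, 0.602, 0.231] pointing down, gripper open.
Joint ranges: [-2.86, 2.86], [-0.3, 2.09], [-1.38, 1.24], [0.06, 2.45], [-1.56, 4.7], [0.09, 2.05], [-2.69, 2.69]. Speed limits (rad/s): [2.57, 2.57, 3.14, 3.14, 3.14, 3.14, 3.14].

INTERFACE

Orientations are given as a rotation vector (axis times angle).
In Python, from cell import ctrl gives the robot as it stands. The module is installed in compiled form; this text tells all that it offers.
- The arm moves only by the tool drive_tool, never from a script. Its argument "series" is a list of rows, each a list of 4 numbers: the shift along the tool's x, y, z in mm, then the turn about the tool's z in rad. In form: [[x, y, z, spin], ...]. A call has 1 to 20 rows; each row is the pose to reach, as a shift and turn from the pose commanded when the call began, along the tool's axes at that moment; what a row does not reach only later rows make up. A row lasts 1/8 s, in which the tool goes at most 62.5 mm and 10.7 degrees, less where a joint would pass 70% of its speed; a pose out of reach is approached as far as the arm can. A call with a gripper value outside its range is refused whole. "claw" is the opening, from 0 (shut) to 1 (fully open), set as the call begins (left out, the last holds). The fingers move at their own pace and stop on an object; the grip force is fixed at half the most. Time passes only in rows, so rows that repeat a pose let the fingers close. It gives the time, the measured TCP pose, the force and the opening at its end, in the units of the state.
- ctrl.get_state(): the state, without advancing time (a new reading comes with each control period).
- ctrl.get_image(name): name is "side" or "top" or "wrist"; returns (picture, depth): 384x512x3 uint8, red, green, blue; 384x512 float32, m along the optical axis (not along the pixel's ray), 0 where there is no reading.
- ctrl.camera_info(name): a dict with "fx", "fy", "cx", "cy" (pixels), "view" (4x4, takes a point from world to camera coordinates). Camera axes: x right, y down, z forward; pixel columns grow to the right and rows downward; lengths in m; the calibration is good to about 2 mm. A picture is of the moment at which its call begins: read the wrist's pose just before it. camera_info takes no time and is no camera call; for the wrist camera it gives the pose at the moment of the call.
- ctrl.close_job(): hands the job in, once; it reports no verdict.
The state is a dict: "time_s": time; "q": joint angles; "dq": joint speeds; "tau": joint torques, N m; "tool_pos": TCP position; "eef_rot": TCP orientation; "ft_force": force on the tool from outside, world axes, zero at the start; "ft_torque": the same for the moment, N m; "grip_width": finger opening in m.
Only numpy, scipy, OpenCV 4.12 (cv2) and the standard library are available. Lean on these libraries where they do the work, as an engineer would, in place of code of your own. Each camera call takes 0.05 s, during which the arm holds its last target.

TASK

Try the twist-off cap on the threaded neck gauge: screw it on clockwise with a light touch to feel whether it turns fully home, with its rim down on the gauge's shoulder, or comes up against a stop before that, and turn no further once it does, without tightening it. Then screw it off and lay it flat in the flat rectangular tray if it went home, or in the round tub if it stopped short; leave the jar, the dishes and the slide box where they stand.

Things in the scene. Friction and masses are not known exactly. Their poses are not given: they have to be found in the camera images.
- cap_center (a point): The cap to test: brass, fluted, 54 mm across, skirt 20 mm high, with a boss on top 23 mm; it lies mouth down on the bench. This point: on its axis, 10 mm over its rim; z up. Inside, 4 lugs 8 mm wide, 1 to 3.5 mm above the rim, every 90 deg, one on +x (dark dents show them outside). Some caps have a second sealing disc stuck inside the roof, unseen from outside; nothing else differs.
- gauge_shoulder (a point): Fixed steel gauge shaped like a jar neck: foot 90 mm wide, 12 high; post; shoulder 51 mm wide, its top 40 mm over the bench. This point: on the axis, level with the shoulder's top; z up. Above it a threaded plug, 40 mm wide, top 14 mm up, 3 mm chamfer. Cap has 1 mm play. When a cap is home its rim lies on the shoulder and its x axis on this x axis (or 90, 180, 270 deg off).
- gauge: The same gauge, origin under its foot. Thread: right-hand, 4 starts, 24 mm a turn. A cap set on it rests with its rim 4 to 10 mm over the shoulder; turned clockwise (from above) it catches some 85 deg before home and sinks 0.067 mm a degree. A stuck disc stops it 3 mm up, 45 deg before home: it sinks no more and pushes up on the fingers. The stop is springy; 20 deg past it, the cap is being forced.
- tray_in (a point): For caps that go home: flat open rectangular aluminium tray, fixed, 180 mm (its x) by 130 mm (its y), walls 4 mm thick, 22 mm high. This point: centre of its inner floor, 4 mm over the bench; z up.
- tub_in (a point): For caps that stop short: round open grey tub, fixed, 150 mm across the mouth, 45 mm high, floor 130 mm across inside, wall 3 mm. This point: centre of its inner floor, 4 mm over the bench; z up.
- cap: The cap itself, origin at the centre of its rim (its lower edge), axes as for the point at its centre. Mass 110 to 210 g. Grip it lightly (20 to 30 N) across its skirt, from above: held hard, it is easily forced.
- jar: Leave alone: closed glass sample jar with white cap, 62 mm wide, 90 mm high, loose. Origin under its centre.
- dishes: Leave alone: two glass culture dishes stacked, 60 mm wide, 29 mm high, loose. Origin under their centre.
- slides: Leave alone: black box for microscope slides, 60 x 85 x 26 mm, loose. Origin under its centre.
Mind the look-alikes: they are no part of the job. Of the things that look like the part that bears tub_in, the middle-sized one is meant.

How it is judged:
By the outcome, as a careful person would: the job done as asked, in the order asked, and still so for the second after the job is handed in, with the robot touching nothing.
It also fails if it takes over 51 s, if anything falls off the work surface, if the arm or the gripper's body presses on something with over 40 N, if the wrist force passes 120 N, or if a joint passes its speed limit or range.

## Working session

There is one attempt and no reset: what is moved stays moved. The work goes in short steps, Python scripts to look and compute and a tool call to move; the robot and the scene stay as the last step left them, time stands still between calls to the robot, and variables do not carry over. Pictures are saved under pics/ and viewed, and the job is handed in when it is done.

Besides the shell and the picture viewer there is one more tool, called as name(argument=value, ...) on one line, values as JSON. drive_tool: Moves the arm, as the interface text tells. Its arguments: {"type":"object","properties":{"series":{"type":"array","items":{"type":"array","items":{"type":"number"}}},"claw":{"type":"number"}},"required":["series"]}

```bash
mkdir -p pics; ls; cat > h.py <<'E'
from cell import ctrl
import numpy as np, cv2
def snap(n,f):
    im,d=ctrl.get_image(n); cv2.imwrite('pics/'+f+'.png',im[:,:,::-1]); np.savez('pics/'+f+'.npz',im=im,d=d,view=ctrl.camera_info(n)['view'],k=[ctrl.camera_info(n)[a] for a in('fx','fy','cx','cy')]); return im,d
def load(f):
    z=np.load('pics/'+f+'.npz'); return z['im'],z['d'],z['view'],z['k']
def ray(f,u,v,z):
    _,_,V,k=load(f); R=V[:3,:3];t=V[:3,3]; o=-R.T@t
    r=R.T@np.array([(u-k[2])/k[0],(v-k[3])/k[1],1]); return o+r*(z-o[2])/r[2]
def cloud(f):
    im,d,V,k=load(f); v,u=np.mgrid[:384,:512]
    P=np.stack([(u-k[2])/k[0]*d,(v-k[3])/k[1]*d,d],-1); W=(P-V[:3,3])@V[:3,:3]; W[d<=0]=np.nan; return W
E
python3 - <<'E'
from h import *
snap('top','top0'); snap('side','side0')
print(ctrl.get_state())
for n in('top','side'): print(ctrl.camera_info(n))
E
```

```text
pics
{'time_s': 0.1, 'q': array([-1.16992397,  0.32175719, -0.07006998,  1.45154666,  0.02259722,
        1.37079775, -0.05692145]), 'dq': array([ 2.16190290e-05, -2.53341509e-03, -7.14442891e-05, -8.82427185e-04,
       -2.35976498e-04, -7.37949774e-04, -1.44482846e-03]), 'tau': array([-4.92363142e-04, -4.94878829e+01, -3.84287210e-01, -3.15208912e+01,
        1.31406641e-02,  7.42862409e-03,  2.31917380e-05]), 'tool_pos': array([0.24505233, 0.60152202, 0.23033053]), 'eef_rot': array([-6.03727734e-01, -3.08279378e+00,  2.67955351e-03]), 'ft_force': array([-0.45189629,  0.60691055, -0.5544616 ]), 'ft_torque': array([-0.00678078,  0.00428967,  0.06107526]), 'grip_width': 0.08541987305030276}
{'fx': 362.90745692290614, 'fy': 362.90745692290614, 'cx': 256.6081235641214, 'cy': 187.70718508808397, 'view': array([[-8.02098116e-04, -9.99980812e-01, -6.14268174e-03,
        -2.86752481e-02],
       [-9.95117537e-01,  1.40441139e-03, -9.86869514e-02,
         5.41663315e-01],
       [ 9.86936846e-02,  6.03353371e-03, -9.95099569e-01,
         1.05618043e+00],
       [ 0.00000000e+00,  0.00000000e+00,  0.00000000e+00,
         1.00000000e+00]])}
{'fx': 480.6224011290767, 'fy': 480.6224011290767, 'cx': 253.4121402865592, 'cy': 184.6729627576094, 'view': array([[ 0.77763268, -0.62865378,  0.00904632, -0.4355126 ],
       [-0.46344584, -0.58287802, -0.66743626,  0.2840544 ],
       [ 0.42485923,  0.51482777, -0.74461198,  1.18579157],
       [ 0.        ,  0.        ,  0.        ,  1.        ]])}
```

View pics/top0.png

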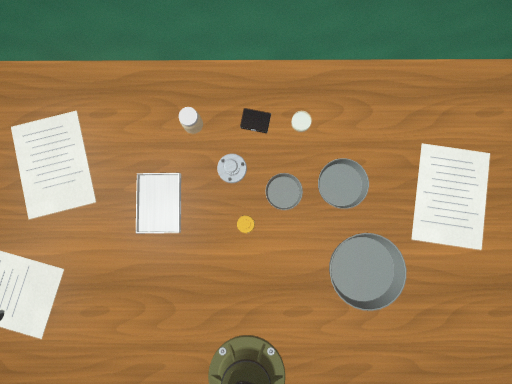

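View pics/side0.png

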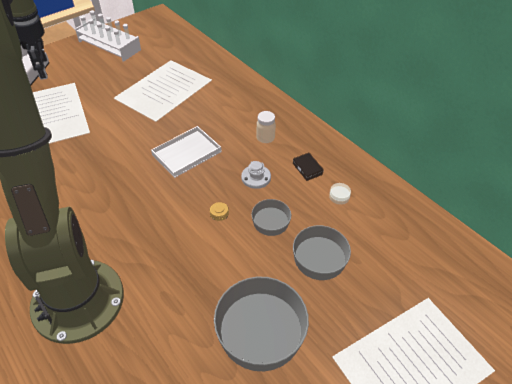

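Top view: the cap is at (245,224), the gauge at (231,168), the tray at (158,203), the jar at (189,118), the slide box at (256,121) and the dishes at (301,121). There are three grey tubs, at (284,191), (343,184) and (367,272). By size the middle one should be (343,184); I'll measure it and confirm in a crop.

```bash
python3 - <<'E'
from h import *
im,d,V,k=load('top0'); W=cloud('top0')
def rep(name,c,zpl,mask,r):
    m=np.zeros(mask.shape,np.uint8); cv2.circle(m,c,r,1,-1); m=(m>0)&mask
    cs,_=cv2.findContours(m.astype(np.uint8),cv2.RETR_EXTERNAL,cv2.CHAIN_APPROX_NONE)
    c=max(cs,key=cv2.contourArea); pts=np.array([ray('top0',*p[0],zpl) for p in c])[:, :2].astype(np.float32)
    (x,y),rr=cv2.minEnclosingCircle(pts); print(name,'circle',x,y,'diam',2*rr,'mean',pts.mean(0),'minrect',cv2.minAreaRect(pts))
hs=cv2.cvtColor(im,cv2.COLOR_RGB2HSV); 
wood=(hs[...,1]>100)
yel=(hs[...,0]>20)&(hs[...,0]<32)&(hs[...,1]>150)&(hs[...,2]>130)
rep('cap',(245,224),.02,yel,20)
g=hs[...,1]<90
rep('gauge foot',(231,168),.012,g,19)
for n,c,r in(('tubS',(284,191),22),('tubM',(343,184),29),('tubL',(367,272),44)): rep(n,c,.045,g,r)
rep('tray',(158,203),.022,g,45)
rep('jar',(189,119),.09,g,20)
rep('dishes',(301,121),.029,g,16)
rep('slides',(256,121),.026,(hs[...,2]<70),22)
big=cv2.resize(im[100:310,130:410],None,fx=2.8,fy=2.8,interpolation=cv2.INTER_CUBIC)
cv2.imwrite('pics/crop0.png',big[:,:,::-1])
# depth heights
for n,(u,v) in dict(cap=(245,224),g=(231,166),tubM=(343,184)).items(): print(n,W[v,u])
c2=cv2.resize(im[140:240,195:295],None,fx=6,fy=6,interpolation=cv2.INTER_CUBIC); cv2.imwrite('pics/crop1.png',c2[:,:,::-1])
E
```

```text
cap circle 0.43515411019325256 0.004816087428480387 diam 0.05158528685569763 mean [0.434615   0.00474266] minrect ((0.4354327321052551, 0.005388004705309868), (0.05032232776284218, 0.047613199800252914), 0.010269921272993088)
gauge foot circle 0.6041585803031921 0.047237563878297806 diam 0.09177687764167786 mean [0.603761   0.04723636] minrect ((0.6051405072212219, 0.047205742448568344), (0.08922331035137177, 0.08833906799554825), 0.11935864388942719)
tubS circle 0.5306040048599243 -0.10848703235387802 diam 0.1100228801369667 mean [ 0.5300583  -0.10904527] minrect ((0.5302695631980896, -0.10818254947662354), (0.10844555497169495, 0.1058850958943367), 89.90482330322266)
tubM circle 0.5538205504417419 -0.2822609841823578 diam 0.15098297595977783 mean [ 0.5531291  -0.28233045] minrect ((0.5538317561149597, -0.28284168243408203), (0.1466047614812851, 0.14786753058433533), 88.99856567382812)
tubL circle 0.3006075918674469 -0.34561601281166077 diam 0.22336436808109283 mean [ 0.30013123 -0.3460242 ] minrect ((0.2996375560760498, -0.3473402261734009), (0.2178865671157837, 0.21880707144737244
[... 329 characters left out ...]
0809 0.1610589] minrect ((0.7321447134017944, 0.16109736263751984), (0.08233402669429779, 0.05673352628946304), 36.70968246459961)
dishes circle 0.7444430589675903 -0.16552793979644775 diam 0.06597194820642471 mean [ 0.744628   -0.16387725] minrect ((0.7445083260536194, -0.1639583855867386), (0.060674604028463364, 0.06104276329278946), 43.98011779785156)
slides circle 0.7479397058486938 -0.025154074653983116 diam 0.09835084527730942 mean [ 0.7471628 -0.024566 ] minrect ((0.7476574778556824, -0.02484171837568283), (0.08256934583187103, 0.06176159530878067), 78.71340942382812)
cap [0.43390074 0.00514872 0.02586952]
g [0.60273132 0.04539373 0.05491572]
tubM [ 0.55499178 -0.2925358   0.0027657 ]
```

View pics/crop0.png

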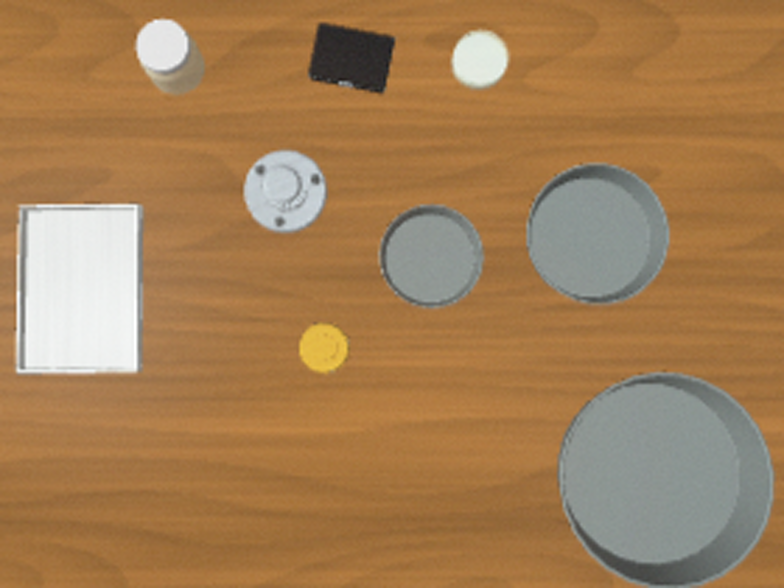

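View pics/crop1.png

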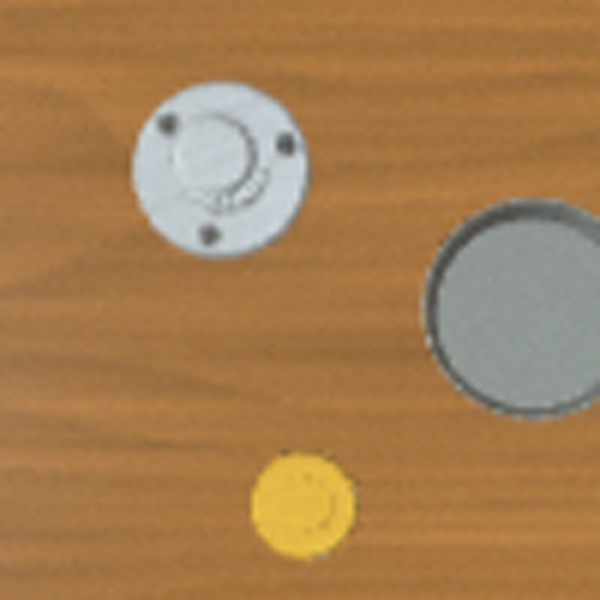

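The middle tub's mouth measures 151 mm, against 110 mm and 223 mm for the other two, so (343,184) is the one meant, at about (0.5535, -0.2825). The crop confirms it. Next is a helper for the shifts, then a look over the cap with the wrist camera.

```bash
cat >> h.py <<'E'
from scipy.spatial.transform import Rotation as Ro
def shift(x,y,z,yaw=None,verbose=True):
    s=ctrl.get_state(); R=Ro.from_rotvec(s['eef_rot']).as_matrix()
    d=R.T@(np.array([x,y,z])-s['tool_pos'])*1000
    psi=np.degrees(np.arctan2(R[1,0],R[0,0])); 
    sp=None if yaw is None else np.radians((psi-yaw+180)%360-180)
    print('shift mm',d.round(1),'yaw now',psi.round(2),'spin',sp)
def st():
    s=ctrl.get_state(); R=Ro.from_rotvec(s['eef_rot']).as_matrix()
    print('t',round(s['time_s'],2),'pos',(s['tool_pos']*1000).round(2),'yaw',np.degrees(np.arctan2(R[1,0],R[0,0])).round(2),'toolz',R[:,2].round(4),'F',s['ft_force'].round(2),'T',s['ft_torque'].round(3),'w',(s['grip_width']*1000).round(2),'q',s['q'].round(2))
E
python3 -c "
from h import *
st(); shift(.435,.005,.2); c=ctrl.camera_info('wrist'); s=ctrl.get_state(); V=c['view']; o=-V[:3,:3].T@V[:3,3]; R=Ro.from_rotvec(s['eef_rot']).as_matrix(); print('cam in tool',R.T@(o-s['tool_pos']), 'axes',R.T@V[:3,:3].T,c['fx'])"
```

```text
Traceback (most recent call last):
  File "h.py", line 22, in st
    print('t',round(s['time_s'],2),'pos',(s['tool_pos']*1000).round(2),'yaw',np.degrees(np.arctan2(R[1,0],R[0,0])).round(2),'toolz',R[:,2].round(4),'F',s['ft_force'].round(2),'T',s['ft_torque'].round(3),'w',(s['grip_width']*1000).round(2),'q',s['q'].round(2))
                                                                                                                                                                                                               ^^^^^^^^^^^^^^^^^^^^^^^^^^^^
AttributeError: 'float' object has no attribute 'round'
```

```bash
sed -i "s/(s\['grip_width'\]\*1000).round(2)/round(s['grip_width']*1000,2)/" h.py
python3 -c "
from h import *
st(); shift(.435,.005,.2); c=ctrl.camera_info('wrist'); s=ctrl.get_state(); V=c['view']; o=-V[:3,:3].T@V[:3,3]; R=Ro.from_rotvec(s['eef_rot']).as_matrix(); print('cam in tool',R.T@(o-s['tool_pos']), 'axes',R.T@V[:3,:3].T,c['fx'])"
```

```text
t 0.1 pos [245.05 601.52 230.33] yaw 157.84 toolz [-6.0e-04 -1.6e-03 -1.0e+00] F [-0.45  0.61 -0.55] T [-0.007  0.004  0.061] w 85.42 q [-1.17  0.32 -0.07  1.45  0.02  1.37 -0.06]
shift mm [-400.9 -480.8   31.2] yaw now 157.84 spin None
cam in tool [ 0.08152396 -0.00036189 -0.14213694] axes [[ 5.33252389e-05 -9.49099811e-01 -3.14975468e-01]
 [ 9.99999831e-01  2.32867723e-04 -5.32389024e-04]
 [ 5.78637942e-04 -3.14975386e-01  9.49099663e-01]] 315.2827614453809
```

drive_tool(series=[[-30, -36, 3, -0.07], [-60, -72, 6, -0.14], [-90, -108, 8, -0.21], [-120, -144, 10, -0.28], [-150, -180, 12, -0.35], [-180, -216, 14, -0.42], [-210, -252, 16, -0.49], [-240, -288, 18, -0.56], [-270, -324, 20, -0.63], [-300, -360, 22, -0.7], [-330, -396, 25, -0.77], [-360, -432, 28, -0.8], [-390, -468, 31, -0.8], [-401, -481, 31, -0.8], [-401, -481, 31, -0.8]])

```text
time_s: 1.98
tool_pos: [0.4351, 0.0041, 0.2001]
eef_rot: [0.64, -3.075, -0.0]
ft_force: [-1.3, 1.0, -1.0]
grip_width: 0.0855
```

```bash
python3 -c "
from h import *
st(); snap('wrist','w1'); st()"
```

```text
t 1.98 pos [435.07   4.1  200.11] yaw -156.5 toolz [-5.e-04  1.e-04 -1.e+00] F [-1.3   0.97 -0.98] T [ 0.045  0.016 -0.022] w 85.48 q [-0.62 -0.16  0.51  2.01  0.08  1.27  1.84]
t 2.02 pos [434.84   5.47 200.09] yaw -156.37 toolz [-6.e-04  5.e-04 -1.e+00] F [-0.76 -0.13  0.28] T [-0.013 -0.063 -0.012] w 85.71 q [-0.62 -0.16  0.5   2.01  0.08  1.27  1.84]
```

View pics/w1.png

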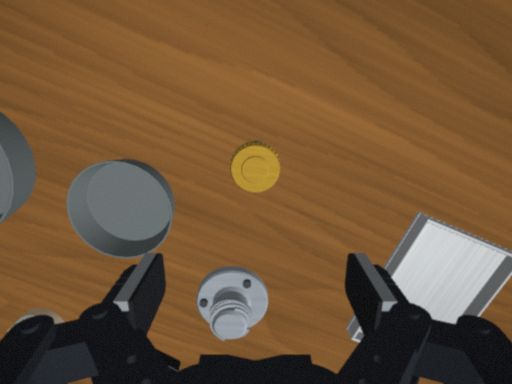

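The wrist view shows the cap at (256,168), with the gauge plug top at about (230,320) and its foot at (232,298). I'll measure both and enlarge.

```bash
cat >> h.py <<'E'
def capfind(f,z=.02,box=None):
    im=load(f)[0]; hs=cv2.cvtColor(im,cv2.COLOR_RGB2HSV)
    m=((hs[...,0]>20)&(hs[...,0]<32)&(hs[...,1]>150)&(hs[...,2]>150)).astype(np.uint8)
    c=max(cv2.findContours(m,cv2.RETR_EXTERNAL,cv2.CHAIN_APPROX_NONE)[0],key=cv2.contourArea)
    p=np.array([ray(f,*q[0],z)[:2] for q in c]); print('cap px',c[:,0].mean(0)); return p
def fitc(p):
    A=np.c_[2*p,np.ones(len(p))]; s=np.linalg.lstsq(A,(p**2).sum(1),rcond=None)[0]; return s[:2],np.sqrt(s[2]+s[0]**2+s[1]**2)
E
python3 - <<'E'
from h import *
p=capfind('w1'); print('cap',fitc(p))
im=load('w1')[0]
W=cloud('w1'); print('cap top',W[168,256],'plug',W[322,230])
a=cv2.resize(im[130:200,220:290],None,fx=8,fy=8,interpolation=cv2.INTER_CUBIC);b=cv2.resize(im[255:345,190:280],None,fx=6,fy=6,interpolation=cv2.INTER_CUBIC)
b=cv2.resize(b,(560,560)); cv2.imwrite('pics/cr2.png',cv2.resize(np.hstack([a,b]),(800,400))[:,:,::-1])
# foot: pixels with height 8..16mm & plug top 50..58
for lo,hi,n,zz in((.007,.017,'foot',.012),(.05,.058,'plug',.054),(.036,.043,'shoulder',.04)):
    m=(W[...,2]>lo)&(W[...,2]<hi)&(abs(W[...,0]-.604)<.06)&(abs(W[...,1]-.047)<.06)
    q=W[m][:,:2]; print(n,len(q),q.mean(0),q.min(0),q.max(0),cv2.minEnclosingCircle(q.astype(np.float32)), np.median(W[m][:,2]))
E
```

```text
cap px [255.4962963  168.12592593]
cap (array([0.43336261, 0.00536067]), np.float64(0.024754787033905448))
cap top [0.43162236 0.00555279 0.02227201] plug [0.59799937 0.04672297 0.05331068]
foot 2105 [0.58909523 0.04270253] [0.55800599 0.00243411] [0.64440261 0.09205656] ((0.6032349467277527, 0.047308750450611115), 0.045531127601861954) 0.011251954890760606
plug 812 [0.60133949 0.04674453] [0.57996465 0.02433919] [0.62640754 0.0696856 ] ((0.6031861305236816, 0.04721106216311455), 0.023323211818933487) 0.05294440303203872
shoulder 286 [0.58721095 0.04272937] [0.57777447 0.02201293] [0.61738895 0.07210577] ((0.6032301783561707, 0.046936627477407455), 0.025797482579946518) 0.03925532648408869
```

View pics/cr2.png

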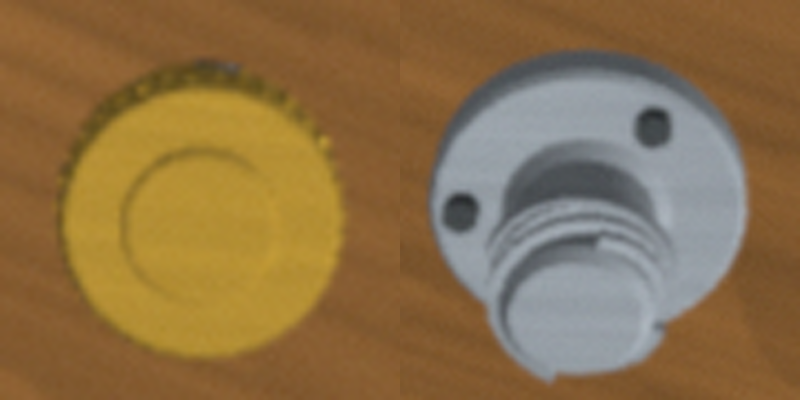

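drive_tool(series=[[0.5, 0.3, 40, 0], [0.5, 0.3, 80, 0], [0.5, 0.3, 120, 0], [0.5, 0.3, 150, 0], [0.5, 0.3, 170, 0], [0.5, 0.3, 170, 0]])

```text
time_s: 2.78
tool_pos: [0.4328, 0.0065, 0.029]
eef_rot: [0.647, -3.07, -0.0]
ft_force: [-0.3, -0.2, 0.6]
grip_width: 0.0854
```

```bash
python3 - <<'E'
from h import *
st(); snap('wrist','w2'); p=capfind('w2'); c,r=fitc(p); print(c,r); p=capfind('w2',.0225);print(fitc(p)); shift(c[0],c[1],0)
E
```

```text
t 2.77 pos [432.81   6.47  28.97] yaw -156.2 toolz [-3.8e-03 -8.0e-04 -1.0e+00] F [-0.27 -0.18  0.62] T [ 0.007 -0.032  0.   ] w 85.42 q [-0.61  0.08  0.55  2.2  -0.05  0.88  1.96]
cap px [250.66666667 246.07058824]
[0.43518239 0.00398783] 0.024985677856721948
cap px [250.66666667 246.07058824]
(array([0.43393869, 0.00348845]), np.float64(0.024575542003369536))
shift mm [-0.3 -2.7 30. ] yaw now -156.22 spin None
```

View pics/w2.png

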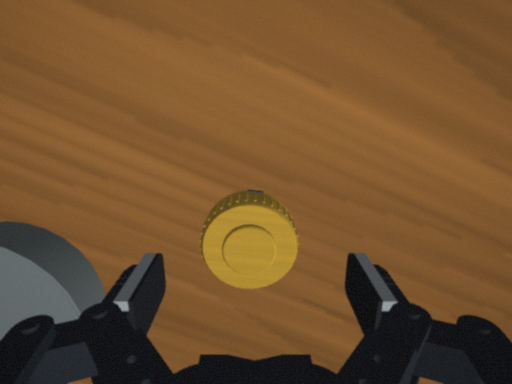

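The cap shows at (250,246), midway between the jaws to within about 2.5 mm, and one dent is at (256,192). I'll descend and close.

drive_tool(series=[[0, -2.5, 10, 0], [0, -2.5, 20, 0], [0, -2.5, 28, 0], [0, -2.5, 28, 0]])

```text
time_s: 3.32
tool_pos: [0.435, 0.0029, 0.0016]
eef_rot: [0.644, -3.073, 0.0]
ft_force: [0.1, 0.3, -0.8]
grip_width: 0.0853
```

drive_tool(series=[[0, 0, 0, 0], [0, 0, 0, 0], [0, 0, 0, 0], [0, 0, 0, 0], [0, 0, 0, 0], [0, 0, 0, 0]], claw=0.55)

```text
time_s: 4.08
tool_pos: [0.4361, 0.0031, 0.0031]
eef_rot: [-0.644, 3.074, 0.001]
ft_force: [-1.9, -0.2, 5.8]
grip_width: 0.0521
```

```bash
python3 - <<'E'
from h import *
st(); snap('wrist','w3')
E
```

```text
t 4.08 pos [436.11   3.13   3.14] yaw -156.32 toolz [ 8.e-04  6.e-04 -1.e+00] F [-1.86 -0.2   5.79] T [-0.159  0.329  0.009] w 52.12 q [-0.59  0.14  0.55  2.21 -0.1   0.82  2.01]
```

View pics/w3.png

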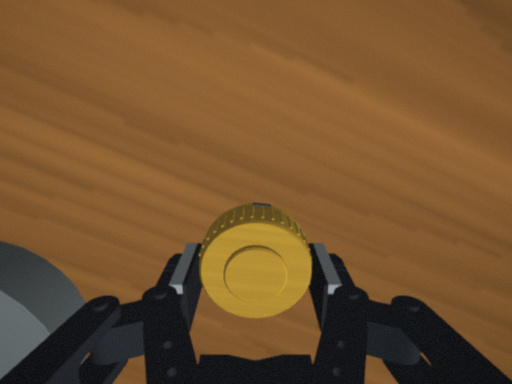

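The cap is held squarely between the pads, centre at about (256,268), width 52 mm. I'll lift and measure it in the hand.

drive_tool(series=[[0, 0, -20, 0], [0, 0, -60, 0], [0, 0, -100, 0], [0, 0, -120, 0], [0, 0, -120, 0], [0, 0, -120, 0]])

```text
time_s: 4.88
tool_pos: [0.4347, 0.003, 0.1213]
eef_rot: [0.644, -3.073, -0.0]
ft_force: [0.6, 0.3, -2.1]
grip_width: 0.0518
```

```bash
python3 - <<'E'
from h import *
snap('wrist','w4'); st()
s=ctrl.get_state(); R=Ro.from_rotvec(s['eef_rot']).as_matrix()
for f,z in(('w3',.02),('w4',.02-.0031+s['tool_pos'][2])):
  p=capfind(f,z); c,r=fitc(p); print(f,c,r)
print('cap in tool (mm):',R.T@(np.r_[c,0]-s['tool_pos'])*1000)
W=cloud('w4'); u,v=256,268
print('boss depth pt',W[v-4:v+5,u-4:u+5].reshape(-1,3).mean(0), 'expected boss z',s['tool_pos'][2]-.0031+.023)
shift(.6035,.0472,.11)
E
```

```text
t 4.92 pos [434.5    2.94 121.01] yaw -156.32 toolz [-2.3e-03 -5.0e-04 -1.0e+00] F [-0.44 -0.79 -2.04] T [-0.049  0.023  0.019] w 52.01 q [-0.63 -0.08  0.55  2.11  0.04  1.1   1.88]
cap px [256.87248322 269.16778523]
w3 [0.43398321 0.00281726] 0.02476853094216831
cap px [257.41721854 268.20198675]
w4 [0.4323191 0.0026031] 0.024782889396192057
cap in tool (mm): [  1.85714064   0.51721662 121.01497938]
boss depth pt [0.42919366 0.00123347 0.14027445] expected boss z 0.14091014577273908
shift mm [-172.6  -27.3   10.6] yaw now -156.32 spin None
```

View pics/w4.png

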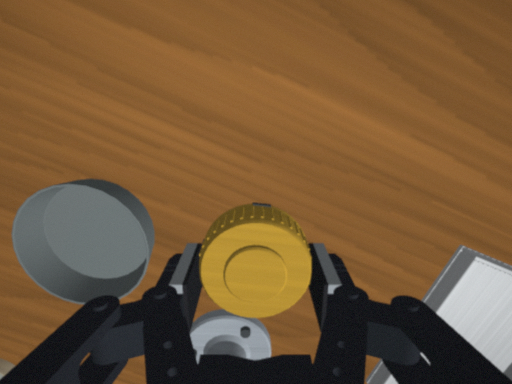

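The cap is held, with the dent still at (261,204). Next I'll view the gauge with the wrist camera from a pose where the cap does not hide it, so that camera bias cancels.

```bash
python3 -c "
from h import *
shift(.667,.075,.11)"
```

```text
shift mm [-241.9  -27.4   10.4] yaw now -156.32 spin None
```

drive_tool(series=[[-40, -4, 2, 0], [-90, -10, 4, 0], [-140, -16, 6, 0], [-190, -22, 8, 0], [-230, -26, 10, 0], [-242, -27, 10, 0], [-242, -27, 10, 0], [-242, -27, 10, 0]])

```text
time_s: 5.92
tool_pos: [0.6668, 0.0745, 0.1118]
eef_rot: [0.642, -3.073, 0.0]
ft_force: [-0.8, -0.1, -1.9]
grip_width: 0.0515
```

```bash
python3 - <<'E'
from h import *
st(); snap('wrist','w5'); st()
W=cloud('w5')
s=ctrl.get_state(); R=Ro.from_rotvec(s['eef_rot']).as_matrix()
z=.0169+s['tool_pos'][2]
c,r=fitc(capfind('w5',z)); print('cap',c,r,'in tool',R.T@(np.r_[c,0]-s['tool_pos'])*1000)
for lo,hi,n in((.007,.017,'foot'),(.048,.058,'plug'),(.036,.043,'shoulder')):
    m=(W[...,2]>lo)&(W[...,2]<hi)&(abs(W[...,0]-.604)<.06)&(abs(W[...,1]-.047)<.06)
    q=W[m]; 
    if len(q): print(n,len(q),cv2.minEnclosingCircle(q[:,:2].astype(np.float32)),np.median(q[:,2]))
    v,u=np.nonzero(m); print(u.mean(),v.mean())
im=load('w5')[0]; cv2.imwrite('pics/w5b.png',cv2.resize(im[60:260,160:360],None,fx=3,fy=3,interpolation=cv2.INTER_CUBIC)[:,:,::-1])
E
```

```text
t 5.92 pos [666.75  74.49 111.83] yaw -156.39 toolz [-1.7e-03 -4.0e-04 -1.0e+00] F [-0.76 -0.1  -1.85] T [0.002 0.029 0.069] w 51.52 q [-0.56  0.48  0.54  1.55 -0.26  1.18  2.02]
t 5.97 pos [666.93  74.61 112.26] yaw -156.39 toolz [-0.001  0.    -1.   ] F [-0.5  -0.86 -1.04] T [ 0.019 -0.052  0.01 ] w 51.97 q [-0.56  0.48  0.54  1.55 -0.26  1.18  2.02]
cap px [257.51485149 268.43564356]
cap [0.66457327 0.07430096] 0.024816097310705252 in tool [  2.18302435   0.61045004 112.26604387]
foot 6685 ((0.6044473648071289, 0.04603463038802147), 0.04526377096772194) 0.011745204187778562
253.13851907255048 99.41211667913238
plug 3908 ((0.6044310331344604, 0.045930493623018265), 0.023875800892710686) 0.053387769742362604
252.69344933469804 108.91555783009211
shoulder 332 ((0.6045741438865662, 0.04602176323533058), 0.025613822042942047) 0.03994137339397892
253.99096385542168 95.21686746987952
```

View pics/w5.png

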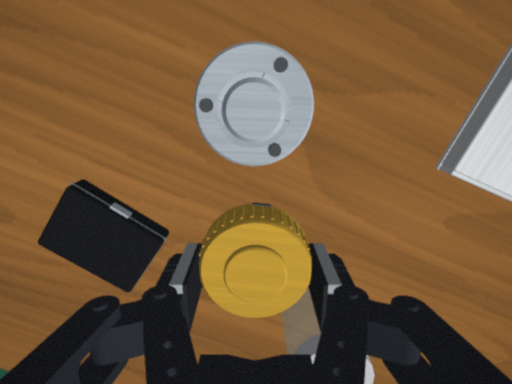

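View pics/w5b.png

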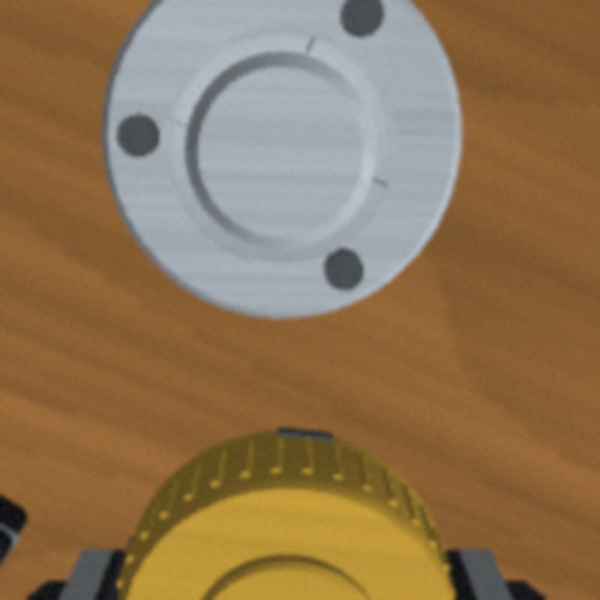

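```bash
sed -i "s/    im,d=ctrl.get_image(n); cv2.imwrite('pics\/'+f+'.png',im\[:,:,::-1\]); np.savez('pics\/'+f+'.npz',im=im,d=d,view=ctrl.camera_info(n)\['view'\]/    V0=ctrl.camera_info(n)['view']; im,d=ctrl.get_image(n); cv2.imwrite('pics\/'+f+'.png',im[:,:,::-1]); np.savez('pics\/'+f+'.npz',im=im,d=d,view=V0/" h.py; sed -n 3,5p h.py
python3 - <<'E'
from h import *
im=load('w5')[0]; hs=cv2.cvtColor(im,cv2.COLOR_RGB2HSV)
m=((hs[...,1]<90)).astype(np.uint8); z=np.zeros_like(m); cv2.circle(z,(254,104),75,1,-1); m&=z
c=max(cv2.findContours(m,cv2.RETR_EXTERNAL,cv2.CHAIN_APPROX_NONE)[0],key=cv2.contourArea)
p=np.array([ray('w5',*q[0],.012)[:2] for q in c]); g,r=fitc(p); print('foot ray',g,r)
cz=.0169+.1123; k,rk=fitc(capfind('w5',cz))
d=(g-k)*1000; y=np.radians(-156.39)
print('tool shift x,y',d@[np.cos(y),np.sin(y)],d@[np.sin(y),-np.cos(y)])
# marks angles in world
for u,v in((160+312/3,60+42/3),(160+380/3,60+182/3),(160+178/3,60+122/3)):
    q=ray('w5',u,v,.04)[:2]-g; print('mark',np.hypot(*q)*1000,np.degrees(np.arctan2(q[1],q[0])))
q=ray('w5',160+305/3,60+433/3,.1123-.0031+.008)[:2]-k; print('dent',np.hypot(*q)*1000,np.degrees(np.arctan2(q[1],q[0])))
E
```

```text
def snap(n,f):
    V0=ctrl.camera_info(n)['view']; im,d=ctrl.get_image(n); cv2.imwrite('pics/'+f+'.png',im[:,:,::-1]); np.savez('pics/'+f+'.npz',im=im,d=d,view=V0,k=[ctrl.camera_info(n)[a] for a in('fx','fy','cx','cy')]); return im,d
def load(f):
foot ray [0.60451489 0.0464502 ] 0.04444712024164795
cap px [257.51485149 268.43564356]
tool shift x,y 66.16264283147846 -1.465356729557285
mark 22.924565430035774 -173.57553809202716
mark 23.282719724551203 95.58204747981044
mark 22.944648524154978 -80.47239360720447
dent 28.345487947160564 -161.6935696326545
```

Small shoulder marks sit at about 7° (mod 90) and the dents at about 18°. If the marks show the gauge's x axis, home is about 101° clockwise from here. I'll move over the gauge, descend to plug-top level, and then feel for contact.

drive_tool(series=[[30, -0.8, 0, 0], [60, -1.5, 0, 0], [66.3, -1.6, 0, 0], [66.3, -1.6, 20, 0], [66.3, -1.6, 40, 0], [66.3, -1.6, 53, 0], [66.3, -1.6, 53, 0], [66.3, -1.6, 53, 0]])

```text
time_s: 6.98
tool_pos: [0.6085, 0.0473, 0.0594]
eef_rot: [-0.644, 3.074, -0.001]
ft_force: [-0.4, 0.3, -1.3]
grip_width: 0.052
```

```bash
python3 - <<'E'
from h import *
st(); snap('side','s6'); snap('wrist','w6'); st()
im=load('s6')[0]; cv2.imwrite('pics/s6b.png',cv2.resize(im[90:230,180:330],None,fx=4,fy=4,interpolation=cv2.INTER_CUBIC)[:,:,::-1])
E
```

```text
t 6.97 pos [608.49  47.32  59.39] yaw -156.33 toolz [ 5.e-04 -3.e-04 -1.e+00] F [-0.35  0.3  -1.32] T [-0.022 -0.039  0.049] w 52.04 q [-0.57  0.41  0.55  1.76 -0.24  1.04  2.05]
t 7.08 pos [608.7   47.37  59.98] yaw -156.33 toolz [ 1.3e-03  2.0e-04 -1.0e+00] F [ 0.26  0.42 -2.37] T [-0.036 -0.016 -0.008] w 51.87 q [-0.57  0.41  0.55  1.76 -0.24  1.04  2.05]
```

View pics/s6b.png

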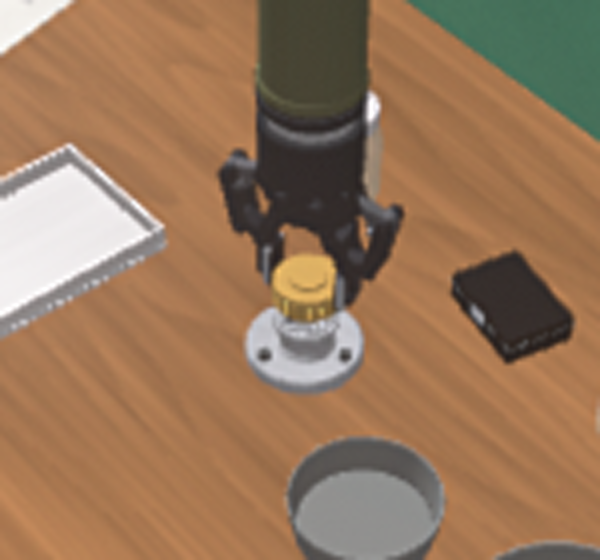

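drive_tool(series=[[2, 0, 1, 0], [2, 0, 1, 0], [2, 0, 1, 0]])

```text
time_s: 7.45
tool_pos: [0.6062, 0.0467, 0.0585]
eef_rot: [-0.644, 3.074, 0.0]
ft_force: [0.8, -0.7, -1.4]
grip_width: 0.0517
```

```bash
python3 - <<'E'
from h import *
for i in range(4): st()
E
```

```text
t 7.45 pos [606.23  46.66  58.54] yaw -156.32 toolz [ 4.e-04  2.e-04 -1.e+00] F [ 0.8  -0.68 -1.36] T [0.022 0.026 0.061] w 51.71 q [-0.57  0.41  0.55  1.77 -0.24  1.03  2.05]
t 7.45 pos [606.23  46.66  58.54] yaw -156.32 toolz [ 4.e-04  2.e-04 -1.e+00] F [ 0.8  -0.68 -1.36] T [0.022 0.026 0.061] w 51.71 q [-0.57  0.41  0.55  1.77 -0.24  1.03  2.05]
t 7.45 pos [606.23  46.66  58.54] yaw -156.32 toolz [ 4.e-04  2.e-04 -1.e+00] F [ 0.8  -0.68 -1.36] T [0.022 0.026 0.061] w 51.71 q [-0.57  0.41  0.55  1.77 -0.24  1.03  2.05]
t 7.45 pos [606.23  46.66  58.54] yaw -156.32 toolz [ 4.e-04  2.e-04 -1.e+00] F [ 0.8  -0.68 -1.36] T [0.022 0.026 0.061] w 51.71 q [-0.57  0.41  0.55  1.77 -0.24  1.03  2.05]
```

drive_tool(series=[[-0.4, 0, 1.5, 0], [-0.4, 0, 3, 0], [-0.4, 0, 3, 0]])

```text
time_s: 7.82
tool_pos: [0.6064, 0.0468, 0.0551]
eef_rot: [0.644, -3.074, -0.0]
ft_force: [0.1, 1.0, -1.7]
grip_width: 0.0516
```

drive_tool(series=[[0, 0, 1, 0], [0, 0, 2, 0], [0, 0, 2, 0]])

```text
time_s: 8.2
tool_pos: [0.6066, 0.0467, 0.0534]
eef_rot: [-0.644, 3.075, -0.0]
ft_force: [-0.6, -0.5, -0.2]
grip_width: 0.0518
```

drive_tool(series=[[0, 0, 1, 0], [0, 0, 2, 0], [0, 0, 2, 0]])

```text
time_s: 8.57
tool_pos: [0.6061, 0.0466, 0.0513]
eef_rot: [0.645, -3.074, -0.0]
ft_force: [-1.9, -0.3, 0.8]
grip_width: 0.0521
```

drive_tool(series=[[0, 0, 1, 0], [0, 0, 1, 0]])

```text
time_s: 8.82
tool_pos: [0.6061, 0.0466, 0.0502]
eef_rot: [0.644, -3.074, -0.0]
ft_force: [-3.0, -0.6, 3.4]
grip_width: 0.0517
```

drive_tool(series=[[0, 0, 1, 0], [0, 0, 1, 0]])

```text
time_s: 9.07
tool_pos: [0.6066, 0.0469, 0.0487]
eef_rot: [-0.644, 3.075, -0.0]
ft_force: [-1.1, 0.4, -2.7]
grip_width: 0.0522
```

```bash
python3 - <<'E'
from h import *
st()
E
```

```text
t 9.07 pos [606.57  46.87  48.7 ] yaw -156.34 toolz [ 2.e-04 -1.e-04 -1.e+00] F [-1.13  0.44 -2.68] T [-0.03   0.137 -0.014] w 52.16 q [-0.56  0.42  0.54  1.77 -0.25  1.02  2.06]
```

drive_tool(series=[[0, 0, 1, 0], [0, 0, 1, 0]])

```text
time_s: 9.32
tool_pos: [0.6066, 0.0468, 0.0481]
eef_rot: [-0.644, 3.075, 0.0]
ft_force: [-0.3, -0.8, -1.8]
grip_width: 0.0519
```

drive_tool(series=[[0, 0, 0.5, 0], [0, 0, 0.5, 0]])

```text
time_s: 9.57
tool_pos: [0.6066, 0.0469, 0.0481]
eef_rot: [-0.644, 3.074, 0.0]
ft_force: [-0.8, -0.5, 0.6]
grip_width: 0.0523
```

drive_tool(series=[[0, 0, 0.7, 0], [0, 0, 0.7, 0]])

```text
time_s: 9.82
tool_pos: [0.6066, 0.0468, 0.0479]
eef_rot: [-0.644, 3.074, 0.001]
ft_force: [-2.9, 0.4, 5.3]
grip_width: 0.0516
```

```bash
python3 - <<'E'
from h import *
st()
E
```

```text
t 9.82 pos [606.65  46.84  47.92] yaw -156.33 toolz [ 2.e-04  5.e-04 -1.e+00] F [-2.86  0.45  5.27] T [-0.119  0.711 -0.059] w 51.64 q [-0.56  0.42  0.54  1.77 -0.25  1.02  2.06]
```

The cap rests on the thread with a light push, about 7 N, with its rim some 5 mm over the shoulder. I'll turn it clockwise in small steps.

drive_tool(series=[[0, 0, 0, 0.07], [0, 0, 0, 0.14], [0, 0, 0, 0.14]])

```text
time_s: 10.2
tool_pos: [0.6066, 0.0464, 0.0474]
eef_rot: [-0.429, 3.112, -0.001]
ft_force: [-1.9, -1.3, 2.2]
grip_width: 0.0521
```

```bash
python3 - <<'E'
from h import *
st()
E
```

```text
t 10.2 pos [606.6   46.44  47.39] yaw -164.32 toolz [ 2.e-04 -3.e-04 -1.e+00] F [-1.88 -1.34  2.16] T [-0.31   0.422 -0.09 ] w 52.09 q [-0.59  0.43  0.57  1.77 -0.27  1.02  1.93]
```

drive_tool(series=[[0, 0, 0, 0.07], [0, 0, 0, 0.14], [0, 0, 0, 0.14]])

```text
time_s: 10.58
tool_pos: [0.6066, 0.0466, 0.047]
eef_rot: [-0.212, 3.134, -0.001]
ft_force: [-1.7, -0.8, 0.7]
grip_width: 0.052
```

```bash
python3 - <<'E'
from h import *
st()
E
```

```text
t 10.57 pos [606.55  46.58  46.99] yaw -172.27 toolz [ 1.e-04 -3.e-04 -1.e+00] F [-1.74 -0.77  0.66] T [-0.211  0.253 -0.061] w 52.02 q [-0.61  0.44  0.6   1.77 -0.28  1.02  1.8 ]
```

drive_tool(series=[[0, 0, 0.3, 0.06], [0, 0, 0.6, 0.12], [0, 0, 0.6, 0.12]])

```text
time_s: 10.95
tool_pos: [0.6066, 0.0465, 0.0465]
eef_rot: [-0.024, 3.141, -0.0]
ft_force: [-0.9, -0.3, -0.5]
grip_width: 0.0523
```

```bash
python3 - <<'E'
from h import *
st()
E
```

```text
t 10.95 pos [606.61  46.52  46.53] yaw -179.13 toolz [ 2.e-04 -3.e-04 -1.e+00] F [-0.86 -0.29 -0.5 ] T [-0.318  0.213  0.026] w 52.26 q [-0.62  0.44  0.62  1.77 -0.3   1.02  1.69]
```

drive_tool(series=[[0, 0, 0.3, 0.06], [0, 0, 0.5, 0.12], [0, 0, 0.5, 0.12]])

```text
time_s: 11.32
tool_pos: [0.6066, 0.0467, 0.0462]
eef_rot: [0.164, 3.137, -0.0]
ft_force: [-1.5, -1.0, 2.3]
grip_width: 0.0519
```

```bash
python3 - <<'E'
from h import *
st()
E
```

```text
t 11.32 pos [606.62  46.65  46.24] yaw 174.01 toolz [ 2.e-04 -0.e+00 -1.e+00] F [-1.51 -0.99  2.34] T [-0.245  0.375 -0.065] w 51.9 q [-0.64  0.45  0.64  1.78 -0.31  1.02  1.58]
```

drive_tool(series=[[0, 0, 0.2, 0.05], [0, 0, 0.4, 0.1], [0, 0, 0.4, 0.1]])

```text
time_s: 11.7
tool_pos: [0.6067, 0.0466, 0.0462]
eef_rot: [0.321, 3.125, 0.0]
ft_force: [-2.9, -1.7, 5.0]
grip_width: 0.0521
```

```bash
python3 - <<'E'
from h import *
st()
E
```

```text
t 11.7 pos [606.69  46.59  46.17] yaw 168.27 toolz [ 3.e-04  1.e-04 -1.e+00] F [-2.93 -1.68  5.01] T [-0.299  0.607 -0.034] w 52.14 q [-0.66  0.45  0.66  1.78 -0.32  1.02  1.49]
```

drive_tool(series=[[0, 0, 0, 0.035], [0, 0, 0, 0.07], [0, 0, 0, 0.07]])

```text
time_s: 12.08
tool_pos: [0.6066, 0.0465, 0.0462]
eef_rot: [0.43, 3.112, 0.0]
ft_force: [-3.3, -0.9, 5.0]
grip_width: 0.0514
```

```bash
python3 - <<'E'
from h import *
st(); snap('side','s7'); st()
im=load('s7')[0]; cv2.imwrite('pics/s7b.png',cv2.resize(im[140:200,225:285],None,fx=9,fy=9,interpolation=cv2.INTER_CUBIC)[:,:,::-1])
E
```

```text
t 12.07 pos [606.64  46.5   46.16] yaw 164.27 toolz [ 2.e-04 -0.e+00 -1.e+00] F [-3.29 -0.87  5.03] T [-0.374  0.617 -0.001] w 51.41 q [-0.67  0.46  0.68  1.78 -0.33  1.03  1.43]
t 12.12 pos [606.63  46.52  46.17] yaw 164.28 toolz [ 2.e-04  1.e-04 -1.e+00] F [-3.8  -1.98  5.25] T [-0.346  0.625 -0.041] w 51.85 q [-0.67  0.46  0.68  1.78 -0.33  1.03  1.43]
```

View pics/s7b.png

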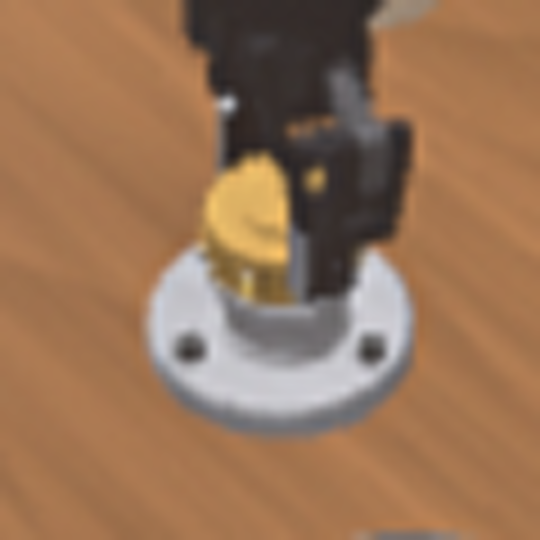

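```bash
python3 - <<'E'
from h import *
snap('wrist','w8')
im=load('w8')[0]; a=load('w5')[0]; f=lambda i:cv2.resize(i[190:330,180:330],None,fx=2.6,fy=2.6,interpolation=cv2.INTER_CUBIC)
cv2.imwrite('pics/w8b.png',np.hstack([f(a),f(im)])[:,:,::-1]); capfind('w5'),capfind('w8')
W=cloud('w8');W5=cloud('w5'); s=ctrl.get_state()
b=lambda W:np.nanmean(W[260:285,240:275,2]); print('boss z - tcp z', b(W5)*1000-112.0, b(W)*1000-s['tool_pos'][2]*1000)
E
```

```text
cap px [257.51485149 268.43564356]
cap px [261.25947522 261.44314869]
boss z - tcp z 19.379564647617116 19.160002573089763
```

View pics/w8b.png

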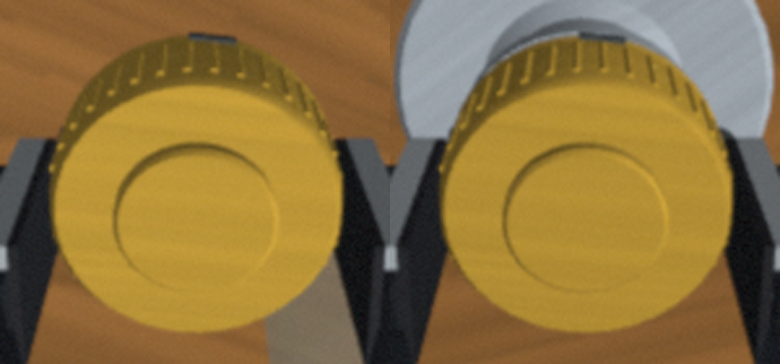

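The view shows no slip: the dent and the boss height are unchanged in the hand. Over the last 10° the cap sank under 0.1 mm where about 0.65 mm was due, and the upward push rose. The rim reckons to about 3 mm over the shoulder. To check that it is truly caught in the thread, and not riding on top of it, I'll give a gentle upward pull without turning.

drive_tool(series=[[0, 0, -1, 0], [0, 0, -2, 0], [0, 0, -2, 0]])

```text
time_s: 12.55
tool_pos: [0.6063, 0.0466, 0.0464]
eef_rot: [-0.432, -3.112, 0.001]
ft_force: [3.3, -1.0, -11.7]
grip_width: 0.0516
```

```bash
python3 - <<'E'
from h import *
st()
E
```

```text
t 12.55 pos [606.33  46.6   46.43] yaw 164.17 toolz [-2.e-04 -9.e-04 -1.e+00] F [  3.28  -0.97 -11.66] T [-0.398 -0.844  0.008] w 51.58 q [-0.67  0.46  0.68  1.78 -0.33  1.03  1.43]
```

The pull was held: 11.7 N with only 0.26 mm rise, so the cap is caught in the thread. I'll turn it no further forward. As a harmless check I'll back off about 10° at a time under the same light push, to see where the flat part begins.

drive_tool(series=[[0, 0, 2, -0.05], [0, 0, 2, -0.12], [0, 0, 2, -0.12]])

```text
time_s: 12.92
tool_pos: [0.6065, 0.0469, 0.0463]
eef_rot: [-0.247, -3.132, -0.001]
ft_force: [-2.5, -0.8, 1.8]
grip_width: 0.0519
```

```bash
python3 - <<'E'
from h import *
st()
E
```

```text
t 12.93 pos [606.49  46.86  46.27] yaw 171.0 toolz [-2.e-04  7.e-04 -1.e+00] F [-2.52 -0.84  1.77] T [-0.261  0.406  0.032] w 51.87 q [-0.65  0.45  0.65  1.78 -0.32  1.02  1.54]
```

drive_tool(series=[[0, 0, 0, -0.07], [0, 0, 0, -0.14], [0, 0, 0, -0.14]])

```text
time_s: 13.3
tool_pos: [0.6066, 0.0468, 0.0463]
eef_rot: [0.029, 3.141, 0.001]
ft_force: [-2.9, -1.9, 4.1]
grip_width: 0.0515
```

```bash
python3 - <<'E'
from h import *
st()
E
```

```text
t 13.3 pos [606.58  46.8   46.34] yaw 178.95 toolz [ 0.e+00  6.e-04 -1.e+00] F [-2.94 -1.95  4.11] T [-0.326  0.639  0.032] w 51.49 q [-0.63  0.44  0.63  1.77 -0.3   1.02  1.66]
```

drive_tool(series=[[0, 0, 0, -0.07], [0, 0, 0, -0.14], [0, 0, 0, -0.14]])

```text
time_s: 13.68
tool_pos: [0.6067, 0.0464, 0.0468]
eef_rot: [-0.19, 3.136, 0.001]
ft_force: [-3.9, -1.4, 7.5]
grip_width: 0.0516
```

```bash
python3 - <<'E'
from h import *
st()
E
```

```text
t 13.68 pos [606.69  46.44  46.78] yaw -173.05 toolz [ 2.e-04  3.e-04 -1.e+00] F [-3.94 -1.39  7.52] T [-0.493  0.822 -0.016] w 51.64 q [-0.61  0.44  0.6   1.77 -0.28  1.02  1.79]
```

The flat part begins at about 27° of turn and runs to 39°, with the cap caught throughout and the rim 3 mm up. It came up against a stop, at most about 13° past it and so not forced, and its place is the tub. Now I'll unscrew it, rising with the thread.

drive_tool(series=[[0, 0, -1, -0.1], [0, 0, -1.7, -0.2], [0, 0, -2.3, -0.3], [0, 0, -2.7, -0.4], [0, 0, -3.2, -0.5], [0, 0, -3.7, -0.6], [0, 0, -3.7, -0.6]])

```text
time_s: 14.55
tool_pos: [0.6065, 0.047, 0.0493]
eef_rot: [-1.108, 2.94, 0.001]
ft_force: [0.1, -0.4, -1.4]
grip_width: 0.052
```

```bash
python3 - <<'E'
from h import *
st()
E
```

```text
t 14.55 pos [606.52  47.04  49.27] yaw -138.7 toolz [ 0.e+00  5.e-04 -1.e+00] F [ 0.14 -0.36 -1.37] T [-0.143  0.191  0.051] w 52.01 q [-0.52  0.41  0.48  1.77 -0.22  1.01  2.34]
```

drive_tool(series=[[0, 0, -1, -0.05], [0, 0, -2, -0.1], [0, 0, -2, -0.1]])

```text
time_s: 14.92
tool_pos: [0.6065, 0.0472, 0.0511]
eef_rot: [-1.253, 2.881, 0.001]
ft_force: [-0.9, 0.3, -2.0]
grip_width: 0.0516
```

```bash
python3 - <<'E'
from h import *
st()
E
```

```text
t 14.93 pos [606.47  47.19  51.07] yaw -132.98 toolz [-1.e-04  4.e-04 -1.e+00] F [-0.93  0.33 -2.01] T [ 0.006  0.048 -0.035] w 51.58 q [-0.5   0.41  0.46  1.77 -0.21  1.02  2.43]
```

The cap lifted free. I'll raise it and carry it to the tub, spinning the wrist back toward mid-range.

drive_tool(series=[[0, 0, -15, 0], [0, 0, -50, 0], [0, 0, -90, 0], [0, 0, -100, 0.15], [0, 0, -100, 0.3], [0, 0, -100, 0.45], [0, 0, -100, 0.6], [0, 0, -100, 0.75], [0, 0, -100, 0.9], [0, 0, -100, 1.0], [0, 0, -100, 1.0]])

```text
time_s: 16.3
tool_pos: [0.6069, 0.047, 0.1523]
eef_rot: [0.277, 3.128, 0.001]
ft_force: [-0.1, 0.5, -1.6]
grip_width: 0.0521
```

```bash
python3 - <<'E'
from h import *
st(); shift(.554,-.2825,.15)
E
```

```text
t 16.3 pos [606.94  47.01 152.3 ] yaw 169.88 toolz [ 1.4e-03  4.0e-04 -1.0e+00] F [-0.05  0.47 -1.62] T [-0.043 -0.01  -0.003] w 52.06 q [-0.65  0.32  0.65  1.68 -0.21  1.2   1.44]
shift mm [  -5.8 -333.7    2.1] yaw now 169.88 spin None
```

drive_tool(series=[[0, -25, 0, 0.05], [-1, -65, 0, 0.1], [-2, -105, 0, 0.15], [-3, -145, 0, 0.2], [-3, -185, 0, 0.25], [-4, -225, 0, 0.3], [-5, -265, 0, 0.35], [-6, -300, 0, 0.4], [-6, -325, 2, 0.4], [-6, -334, 2, 0.4], [-6, -334, 2, 0.4], [-6, -334, 2, 0.4]])

```text
time_s: 17.8
tool_pos: [0.5542, -0.2816, 0.1493]
eef_rot: [-0.891, -3.013, -0.002]
ft_force: [-0.1, 0.5, -3.1]
grip_width: 0.052
```

```bash
python3 - <<'E'
from h import *
st(); snap('wrist','w9'); snap('top','t9'); shift(.554,-.2825,.008)
E
```

```text
t 17.8 pos [ 554.24 -281.59  149.29] yaw 147.06 toolz [ 2.0e-04  1.2e-03 -1.0e+00] F [-0.14  0.49 -3.06] T [-0.015  0.02  -0.027] w 51.98 q [-0.23  0.4   0.83  1.65 -0.31  1.22  1.66]
shift mm [ -0.3  -1.1 141.3] yaw now 147.08 spin None
```

View pics/w9.png

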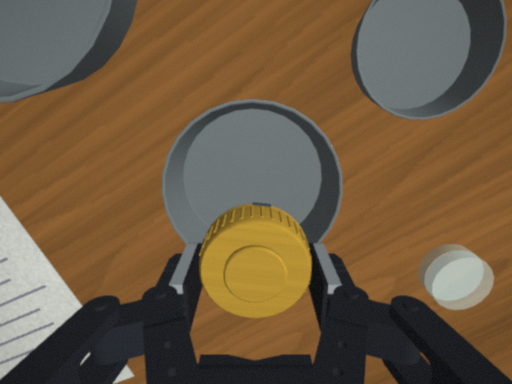

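The middle tub, centre at about (253,170), lies below the cap, with the large tub at upper left and the small one at upper right. I'll lower it.

drive_tool(series=[[0, -1, 40, 0], [0, -1, 80, 0], [0, -1, 110, 0], [0, -1, 128, 0], [0, -1, 136, 0], [0, -1, 139, 0], [0, -1, 139, 0], [0, -1, 139, 0]])

```text
time_s: 18.9
tool_pos: [0.5538, -0.2842, 0.0113]
eef_rot: [0.893, 3.01, 0.0]
ft_force: [0.0, -0.9, -1.6]
grip_width: 0.0522
```

drive_tool(series=[[0, 0, 0.5, 0], [0, 0, 1.5, 0], [0, 0, 1.5, 0]])

```text
time_s: 19.27
tool_pos: [0.5531, -0.2838, 0.0088]
eef_rot: [-0.893, -3.012, -0.0]
ft_force: [-0.0, 0.3, -2.1]
grip_width: 0.0519
```

```bash
python3 - <<'E'
from h import *
st()
E
```

```text
t 19.27 pos [ 553.1  -283.84    8.76] yaw 146.95 toolz [-0.e+00  2.e-04 -1.e+00] F [-0.02  0.28 -2.08] T [-0.008 -0.047 -0.011] w 51.89 q [-0.15  0.56  0.74  1.76 -0.44  0.99  1.76]
```

drive_tool(series=[[0, 0, 0.7, 0], [0, 0, 1.5, 0], [0, 0, 1.5, 0], [0, 0, 1.5, 0]])

```text
time_s: 19.77
tool_pos: [0.5532, -0.284, 0.0073]
eef_rot: [0.894, 3.012, 0.0]
ft_force: [-0.6, -0.7, -0.8]
grip_width: 0.0514
```

```bash
python3 - <<'E'
from h import *
st()
E
```

```text
t 19.77 pos [ 553.16 -283.96    7.32] yaw 146.95 toolz [ 1.e-04 -0.e+00 -1.e+00] F [-0.63 -0.66 -0.81] T [ 0.005  0.011 -0.024] w 51.44 q [-0.15  0.56  0.74  1.77 -0.44  0.99  1.76]
```

drive_tool(series=[[0, 0, 0, 0], [0, 0, 0, 0], [0, 0, 0, 0], [0, 0, 0, 0]], claw=0.82)

```text
time_s: 20.27
tool_pos: [0.5532, -0.284, 0.0074]
eef_rot: [0.893, 3.012, 0.0]
ft_force: [-0.6, -0.1, 1.0]
grip_width: 0.0699
```

drive_tool(series=[[0, 0, -15, 0], [0, 0, -40, 0], [0, 0, -80, 0], [0, 0, -130, 0], [0, 0, -170, 0], [0, 0, -200, 0], [0, 0, -200, 0]])

```text
time_s: 21.15
tool_pos: [0.5544, -0.2852, 0.2112]
eef_rot: [0.892, 3.006, -0.0]
ft_force: [-0.2, 0.4, -0.1]
grip_width: 0.07
```

```bash
python3 - <<'E'
from h import *
st(); snap('wrist','w10'); snap('side','s10'); snap('top','t10')
print(fitc(capfind('w10',.024)))
W=cloud('w10'); 
im=load('w10')[0]; hs=cv2.cvtColor(im,cv2.COLOR_RGB2HSV); m=(hs[...,0]>20)&(hs[...,0]<32)&(hs[...,1]>150)&(hs[...,2]>150)
m=cv2.erode(m.astype(np.uint8),np.ones((5,5)))>0; p=W[m]; A=np.c_[p[:,:2]-p[:,:2].mean(0),np.ones(len(p))]; print('top plane slope,z',np.linalg.lstsq(A,p[:,2],rcond=None)[0])
a=load('w10')[0]; b=load('s10')[0]
cv2.imwrite('pics/f10.png',cv2.resize(np.hstack([a,b]),(800,300))[:,:,::-1])
E
```

```text
t 21.15 pos [ 554.44 -285.24  211.25] yaw 146.93 toolz [ 0.0061 -0.0018 -1.    ] F [-0.23  0.41 -0.13] T [-0.007  0.026 -0.07 ] w 69.96 q [-0.25  0.35  0.86  1.58 -0.27  1.33  1.64]
cap px [255.54814815 162.65925926]
(array([ 0.5510872, -0.2824982]), np.float64(0.025152049936526977))
 ** On entry to DLASCL parameter number  4 had an illegal value
 ** On entry to DLASCL parameter number  4 had an illegal valueTraceback (most recent call last):
  File "<stdin>", line 6, in <module>
    x, resids, rank, s = _umath_linalg.lstsq(a, b, rcond,
                         ~~~~~~~~~~~~~~~~~~~^^^^^^^^^^^^^
                                             signature=signature)
                                             ^^^^^^^^^^^^^^^^^^^^
    raise LinAlgError("SVD did not converge in Linear Least Squares")
numpy.linalg.LinAlgError: SVD did not converge in Linear Least Squares
```

```bash
python3 - <<'E'
from h import *
W=cloud('w10'); 
im=load('w10')[0]; hs=cv2.cvtColor(im,cv2.COLOR_RGB2HSV); m=(hs[...,0]>20)&(hs[...,0]<32)&(hs[...,1]>150)&(hs[...,2]>150)
m=cv2.erode(m.astype(np.uint8),np.ones((5,5)))>0; p=W[m]; p=p[~np.isnan(p[:,2])]; A=np.c_[p[:,:2]-p[:,:2].mean(0),np.ones(len(p))]; print('top plane slope,z',np.linalg.lstsq(A,p[:,2],rcond=None)[0])
a=load('w10')[0]; b=load('s10')[0]
cv2.imwrite('pics/f10.png',cv2.resize(np.hstack([a,b]),(800,300))[:,:,::-1])
E
```

```text
top plane slope,z [ 0.00024557 -0.01388599  0.02455964]
```

View pics/f10.png

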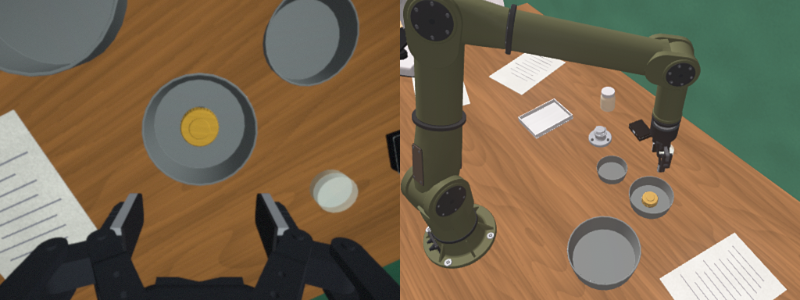

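The cap lies flat and upright near the middle of the middle-sized tub, at (200,127) in the left view. Its top is level to within 1° and about 24.6 mm up, as expected on the tub floor. The gripper is clear, and the jar, dishes and slide box have not been touched. Handing in.

```bash
python3 -c "
from h import *
print(ctrl.close_job())"
```

```text
the job is handed in; nothing more can be done
None
```

The cap stopped short on the gauge, so I unscrewed it and laid it flat in the middle-sized tub, whose mouth measured 151 mm. The job is handed in at about 21 s.

- **Why it counts as stopped short:** the cap sank with the thread for about 27° of turn, then stayed level up to 39°. Its rim was about 3 mm over the shoulder by both the tool height and the depth camera.
- **Checks on that:** a gentle upward pull was held by the thread (about 12 N), so it was caught and not riding on top. Backing off showed the same level stretch. It went at most about 13° past the stop, short of the 20° that counts as forcing.
- **Final state:** the cap's top is level to within 1° and at the height expected on the tub floor, about 2 to 3 mm from its centre. The gripper is clear. I saw nothing else moved in the last pictures, but did not re-measure the other objects.
- **Grip force:** it was fixed by the interface at half its maximum, so I could not set the lighter 20 to 30 N advised.
- **What disagreed:** taking the shoulder marks as the gauge's x axis would have put the stop near 56° of turn. I trusted height and force instead. No rise in twisting torque was seen at the stop.

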